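# Wind the screw jack up under the overhanging batten

## Task

The batten in the mitre box is about to be sawn and its overhanging end has no support. Fit the loose crank handle on the square drive of the screw jack and with it wind the jack's plate up until it just meets the underside of the batten, without lifting the batten off the bed of the box. Leave the crank on the jack and let go; do not turn the bare square with the fingers and do not disturb the batten or the things lying about.

Things in the scene. Friction and masses are not known exactly. Their poses are not given: they have to be found in the camera images.
- crank: Loose dark steel crank handle, about 0.45 kg, standing on its socket end. Origin: centre of the hub's underside; z up, +x along the arm to the knob. Hub 36 x 36 mm up to 24 mm, then 30 x 30 mm up to 58 mm (grasp this across y, balance point within 5 mm of its axis). Arm 16 mm wide, top at 34 mm, from x = -61 to 80 mm; counterweight 26 mm wide, up to 41 mm, at x = -48 mm.
- knob_middle (a point): Middle of the crank's black knob, 70 mm along the crank's +x from the hub's axis, 60 mm above the hub's underside. The knob is 26 mm in diameter, from 36 to 84 mm high, and spins freely on its upright spindle. The point turns with the crank, not with the knob.
- crank_socket (a point): Centre of the socket's mouth in the hub's underside (the crank's origin). The socket is square, 18 mm across, 24 mm deep, sides along the crank's x and y, mouth chamfered 2.5 mm.
- drive_square (a point): Centre of the top end of the jack's drive square, 125 mm above the bench on the upright screw axis; x and y along its sides, turning with the screw. 16 mm across, stepped for lead-in over the last 5 mm, 23 mm tall on a collar of 36 mm diameter, top at 102 mm, on which the crank's hub rests when home (four ways, a quarter turn apart). Friction about 0.15 N m; stays where left.
- jack_shaft: The jack's upright screw with the drive square on top, one piece. Origin: on the bench, on the screw axis; it turns with the screw.
- jack: The screw jack, a grey base plate 105 x 116 x 10 mm (x, y, z) fixed to the bench, two upright guide rods and a head 38 x 100 mm with its top at 98 mm, with the drive square in the middle. Origin: on the bench on the screw axis, z up, x towards the lifting plate. Beware of a roof rafter over the bench at y = 0.2 to 0.4 m: its underside is about 0.75 m above the bench at x = 0.5 m, 0.6 m at x = 0.7 m.
- jack_carriage (a joint): Height in m by which the jack's carriage has been raised, 0 to 0.040. The top of the lifting plate is 36 mm plus this above the bench. One turn of the crank clockwise as seen from above raises it 6 mm; anticlockwise lowers it.
- plate_top (a point): Middle of the top face of the jack's steel lifting plate (104 mm along the jack's x, 110 mm along its y, 6 mm thick), 104 mm from the screw axis along the jack's x.
- box_bed (a point): Centre of the mitre box's bed, the face that the batten lies on, 63 mm above the bench. The wooden box is fixed, 110 mm across its x, 300 mm long along its y, with side walls that reach 103 mm above the bench.
- batten: The loose wooden batten, 44 x 500 x 22 mm (x, y, z), about 0.26 kg, lying flat in the mitre box with its end over the jack's plate. Origin: middle of its underside, 63 mm above the bench when it lies flat.
- tape_measure: A loose tape measure, 64 x 66 x 34 mm, a bystander. Origin: centre of its underside.
- carpenter_pencil: A loose flat pencil, 168 mm long, a bystander. Origin: its middle.
- try_square: A loose try square, 110 x 179 mm, a bystander at the back of the bench. Origin: its middle.

How it is judged:
By the outcome, as a careful person would: the job done as asked, in the order asked, and still so for the second after the job is handed in, with the robot touching nothing.
It also fails if it takes over 72 s, if anything falls off the work surface, if the arm or the gripper's body presses on something with over 40 N, if the wrist force passes 120 N, or if a joint passes its speed limit or range.

## Robot

A 6-joint arm with a two-finger parallel gripper is mounted at the origin on a cart in front of the work surface, level with it; the furniture and walls round the work are solid. World frame = base frame: x ahead of the robot, y to its left, z up, the work surface at z = 0. Lengths are in m, angles in rad, forces in N, time in s.
With the tool pointing down it reaches from about 0.375 to 0.975 m from the base axis. Payload 3.8 kg.
Tool frame: the origin (TCP) lies on the centre line of the jaws, within the pads' length; the fingertips stand 17 mm ahead of it and the grasp point (between the pads) lies 2 mm behind it (bot.tip_extent is the distance from the TCP to the fingertips, in m); z points along the fingers, y is the line along which they close (so a half turn about z gives the same grasp; the last joint's range is limited). The gripper opens to 85 mm and grips with 20 to 120 N. Pads are 22 mm wide; open, the fingers measure 114 mm over their backs; the gripper's body (76 mm by 85 mm) begins 54 mm behind the grasp point. The pads swing forward as they close: fully open they stand 13 mm farther back than shut.
Start: joints at [-1.343, 0.264, 1.604, -0, 1.274, -0.037], TCP at [0.177, -0.651, 0.222] pointing down, gripper open.
Joint ranges: [-2.63, 2.63], [-0.94, 2.18], [0.31, 2.57], [-1.31, 4.45], [0, 2.66], [-2.55, 2.55]. Speed limits (rad/s): [2.57, 2.57, 3.14, 3.14, 3.14, 3.14].

## Interface

Orientations are given as a rotation vector (axis times angle).
In Python, from workcell import readout, read_camera, finish_job, bot gives the robot as it stands.
- The arm moves only by the tool jog_arm, never from a script. Its argument "deltas" is one flat list of numbers, 7 for each row, row after row: the shift along the tool's x, y, z in m, then the turn, a rotation vector about the tool's x, y, z in degrees, then the gripper command: -1 is shut, 1 is fully open, values between are in proportion. A call has 1 to 8 rows; each row is the pose to reach, as a shift and turn from the pose commanded when the call began, along the tool's axes at that moment; what a row does not reach only later rows make up. A row lasts 1/10 s, in which the tool goes at most 50 mm and 8.59 degrees, less where a joint would pass 70% of its speed; a pose out of reach is approached as far as the arm can. A call with a gripper value outside its range is refused whole. The fingers move at their own pace and stop on an object; "squeeze" is the grip in N (left out, the last holds). Time passes only in rows, so rows that repeat a pose let the fingers close. It gives the time, the measured TCP pose, the force, the opening and the grip force at its end, in the units of the state.
- readout.read_state(): the state, without advancing time (a new reading comes with each control period).
- read_camera(name): name is "scene" or "top"; returns a dict with "color" (400x640x3 uint8, blue, green, red), "fx", "fy", "cx", "cy" (pixels), "origin" and "attitude" of the camera in the world. Camera axes: x right, y down, z forward; pixel columns grow to the right and rows downward; lengths in m; the calibration is good to about 2 mm. A picture is of the moment at which its call begins. There is no depth.
- finish_job(): hands the job in; it is judged then, once.
The state is a dict: "time": time; "q": joint angles; "joint_vel": joint speeds; "joint_torque": joint torques, N m; "tool_pos": TCP position; "tcp_rot": TCP orientation; "wrist_force": force on the tool from outside, world axes, zero at the start; "torque": the same for the moment, N m; "width": opening from 0.0 (shut) to 1.0 (fully open); "grip_force": force on a finger pad.
Only numpy, scipy, OpenCV 4.12 (cv2) and the standard library are available. Lean on these libraries where they do the work, as an engineer would, in place of code of your own. Each camera call takes 0.05 s, during which the arm holds its last target. There are 200 camera calls.

## Working session

There is one attempt and no reset: what is moved stays moved. The work goes in short steps, Python scripts to look and compute and a tool call to move; the robot and the scene stay as the last step left them, time stands still between calls to the robot, and variables do not carry over. Pictures are saved under pics/ and viewed, at most 10 in all, crops included, and the job is handed in when it is done.

Besides the shell and the picture viewer there is one more tool, called after ">>>" as a command line: name --argument value ..., lists and objects as JSON in quotes. jog_arm: Moves the arm, as the interface text tells. Its arguments: {"type":"object","properties":{"deltas":{"type":"array"},"squeeze":{"type":"number"}},"required":["deltas"]}

```bash
mkdir -p pics; ls; python3 - <<'E'
from workcell import readout, read_camera, bot
import cv2
print(readout.read_state()); print([a for a in dir(bot) if a[0]!='_'])
for n in("scene","top"):
    c=read_camera(n); cv2.imwrite(f"pics/{n}0.png",c["color"]); print({k:v for k,v in c.items() if k!="color"})
E
```

```text
pics
{'time': 0.0, 'q': array([-1.34292631e+00,  2.64744968e-01,  1.60538746e+00, -3.19723704e-06,
        1.27368623e+00, -3.68999729e-02]), 'joint_vel': array([ 0.00028928,  0.00098832, -0.00081901,  0.00138952, -0.00060928,
       -0.00054208]), 'joint_torque': array([ 7.08844891e-04, -5.15109730e+01, -3.67318118e+01,  2.94877891e-04,
        1.30044058e-02,  1.37727031e-05]), 'tool_pos': array([ 0.17646568, -0.650744  ,  0.22056029]), 'tcp_rot': array([-3.11190700e+00, -4.14394963e-01,  3.37906221e-04]), 'wrist_force': array([-0.07129596, -1.08958901,  0.34282938]), 'torque': array([ 0.01267936,  0.01170412, -0.0150515 ]), 'grip_force': 0.0, 'width': 1.002787631939374}
['MotionError', 'tip_extent']
{'fx': 500.5865131897491, 'fy': 500.5865131897491, 'cx': 308.0976360785223, 'cy': 192.2870783179479, 'origin': array([0.03889559, 1.41911299, 0.81240857]), 'attitude': array([-0.592666  ,  2.46501479, -1.46275823])}
{'fx': 407.2956174561308, 'fy': 407.2956174561308, 'cx': 319.03649112647, 'cy': 199.4471853647428, 'origin': array([-0.05975183,  0.50924299,  1.33879216]), 'attitude': array([-1.5733686 ,  2.28716482, -0.64281318])}
```

View pics/scene0.png

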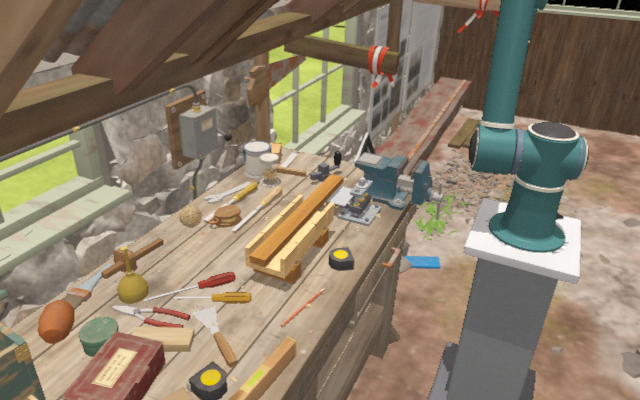

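View pics/top0.png

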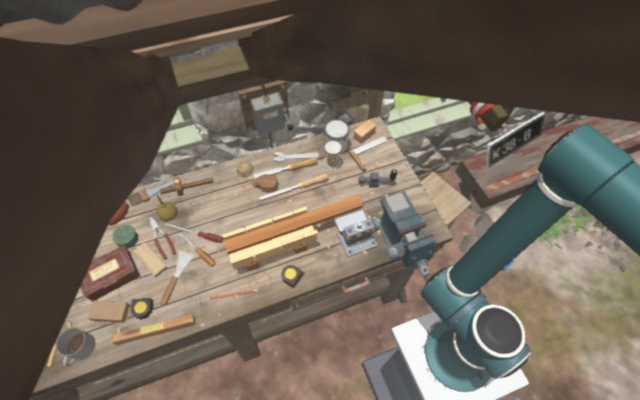

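The scene view has the jack at about (357,205), the batten and box at (295,230), and the crank with its black knob at about (325,170). In the top view the crank is at (377,179) and the jack at (355,231). Next I'll enlarge both.

```bash
cat > h.py <<'E'
import numpy as np, cv2
from scipy.spatial.transform import Rotation as R
from workcell import readout, read_camera
def cam(n):
    c=read_camera(n); c["M"]=R.from_rotvec(c["attitude"]).as_matrix(); return c
def proj(c,p):
    v=(np.atleast_2d(p)-c["origin"])@c["M"]
    return np.c_[c["fx"]*v[:,0]/v[:,2]+c["cx"],c["fy"]*v[:,1]/v[:,2]+c["cy"]]
def ray(c,uv):
    d=c["M"]@np.array([(uv[0]-c["cx"])/c["fx"],(uv[1]-c["cy"])/c["fy"],1]); return d/np.linalg.norm(d)
def onz(c,uv,z):
    d=ray(c,uv); return c["origin"]+d*(z-c["origin"][2])/d[2]
def tri(c1,u1,c2,u2):
    A=0;b=0
    for c,u in((c1,u1),(c2,u2)):
        d=ray(c,u);P=np.eye(3)-np.outer(d,d);A=A+P;b=b+P@c["origin"]
    return np.linalg.solve(A,b)
def crop(c,x,y,w,h,s,f):
    im=cv2.resize(c["color"][y:y+h,x:x+w],None,fx=s,fy=s,interpolation=cv2.INTER_CUBIC)
    for i in range(0,w,10): cv2.putText(im,str(x+i),(i*s,8),0,.3,(0,255,255),1); cv2.line(im,(i*s,10),(i*s,14),(0,255,255),1)
    for j in range(10,h,10): cv2.putText(im,str(y+j),(0,j*s+3),0,.3,(0,255,255),1); cv2.line(im,(20,j*s),(24,j*s),(0,255,255),1)
    return im
E
python3 - <<'E'
from h import *
s,t=cam("scene"),cam("top")
a=crop(s,300,140,90,85,7,0);b=crop(t,325,160,90,100,6,0)
cv2.imwrite("pics/s1.png",a);cv2.imwrite("pics/t1.png",b)
print(proj(t,[[0,0,0],[.177,-.651,.222]]),proj(s,[[0,0,0]]))
for u in((377,179),(355,231),(394,175)): print(onz(t,u,.08))
E
```

```text
[[458.22613091 354.1325049 ]
 [627.4006224  209.23881156]] [[524.5457583  231.27796675]]
[ 0.64341657 -0.01134173  0.08      ]
[0.47497504 0.15223301 0.08      ]
[ 0.63721473 -0.07880806  0.08      ]
```

View pics/s1.png

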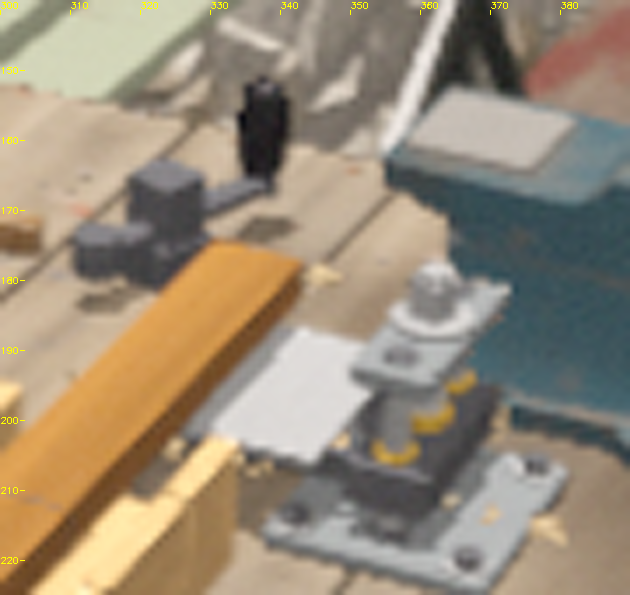

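View pics/t1.png

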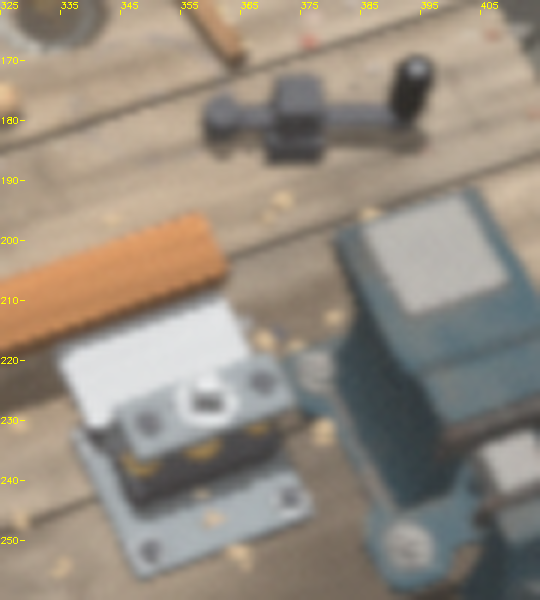

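Scene: hub top is at (323.9,165), knob top at (337.6,152), counterweight at (314,174) and drive square top at (362.4,178). Top: hub top is at (374.7,174.7), knob top at (394.7,171), counterweight at (362,178) and drive square at about (359.7,226).

```bash
python3 - <<'E'
from h import *
s,t=cam("scene"),cam("top")
for n,us,ut,z in(("hubtop",(323.9,165),(374.7,174.7),.058),("knobtop",(337.6,152.),(394.7,171),.084),("sq",(362.4,178.3),(359.7,226),.125)):
    print(n,tri(s,us,t,ut),onz(s,us,z),onz(t,ut,z))
# plate corners & base corners
for n,us,z in(("plateA",(340.5,187),.036),("plateB",(345,206),.036),("base left",(338,217),.01),("base front",(369,224),.01),("base right",(381,206.5),.01),("battenR",(342.8,177.5),.085),("battenL",(330.5,174.5),.085)):
    print(n,onz(s,us,z))
for n,us,z in(("plateR",(366,218.5),.036),("platetop",(361,209),.036),("plateL",(335,219),.036),("base bl",(349,256),.01),("base br",(377,245),.01),("batR",(362,205),.085),("batT",(358.5,196),.085)):
    print(n,onz(t,us,z))
for c,n in((s,"s2"),(t,"t2")):pass
a=crop(s,345,170,40,40,14,0);b=crop(t,340,205,40,50,12,0)
a=cv2.resize(a,(480,480));b=cv2.resize(b,(480,600))
im=np.zeros((600,800,3),np.uint8);im[:480,:400]=a[:,:400];im[:,400:]=b[:,:400];cv2.imwrite("pics/z.png",im)
E
```

```text
hubtop [ 0.67572605 -0.02198921  0.05464941] [ 0.66977155 -0.01389723  0.058     ] [ 0.6766608  -0.02067381  0.058     ]
knobtop [ 0.65170798 -0.0886908   0.08165485] [ 0.64971143 -0.08383432  0.084     ] [ 0.6504079  -0.08757662  0.084     ]
sq [0.47023245 0.14281966 0.12517323] [0.47349465 0.14096197 0.125     ] [0.46735262 0.14274825 0.125     ]
plateA [0.5708246  0.06870811 0.036     ]
plateB [0.51027217 0.17556499 0.036     ]
base left [0.51934731 0.20543493 0.01      ]
base front [0.42167036 0.19802518 0.01      ]
base right [0.42392434 0.08235797 0.01      ]
battenR [0.55592769 0.09146365 0.085     ]
battenL [0.59907118 0.09099015 0.085     ]
plateR [0.52581232 0.08195359 0.036     ]
platetop [0.56849588 0.08269042 0.036     ]
plateL [0.56385231 0.18809803 0.036     ]
base bl [0.42252783 0.19157988 0.01      ]
base br [0.42576059 0.08129137 0.01      ]
batR [0.55857538 0.0886708  0.085     ]
batT [0.59737224 0.08504833 0.085     ]
```

View pics/z.png

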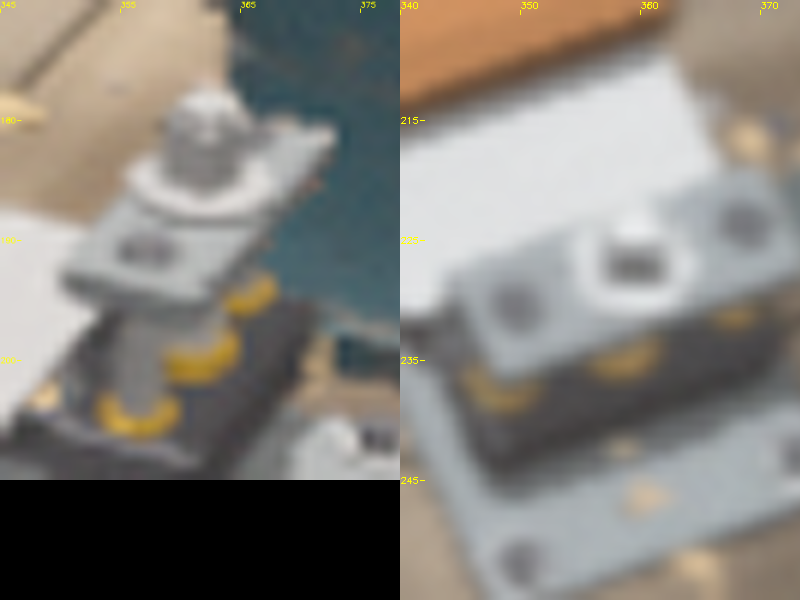

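The enlargement puts the collar ring in the top view at about (359.7,226.5), with a bright square top at about (359.4,223.5) and its dark side face at (359.7,227). In the scene view the square top is at (362.7,178.7).

```bash
python3 - <<'E'
from h import *
s,t=cam("scene"),cam("top")
g=t["color"].mean(2).astype(int);print("top 350..370 x 217..234");print(g[217:235,350:371])
g=s["color"].mean(2).astype(int);print("scene 353..372 x 174..190");print(g[174:191,353:373])
d=lambda a,b:np.degrees(np.arctan2(*(b-a)[1::-1]))
print("face yaw",d(onz(t,(357.3,228.6),.102),onz(t,(362.2,228.6),.102)))
print(R.from_rotvec(readout.read_state()["tcp_rot"]).as_matrix().round(3))
print("collar",onz(t,(359.7,226.5),.102),onz(s,(362.1,185.4),.102),"sq",tri(s,(362.7,178.7),t,(359.4,223.4)))
print("cw",onz(t,(361.7,178),.041),onz(s,(314,173.5),.041))
for u in((385,203),(403,192)): print("vise",onz(t,u,.13))
print("vise scene",onz(s,(355.5,162),.13))
E
```

```text
top 350..370 x 217..234
[[225 226 225 226 225 226 225 225 225 225 224 225 224 225 223 207 173 152
  164 172 156]
 [225 225 225 224 225 224 225 224 225 224 225 226 226 226 224 217 187 156
  153 158 148]
 [225 226 224 225 224 224 225 224 225 225 225 225 226 223 220 209 186 169
  168 167 155]
 [225 224 225 224 225 224 225 226 225 226 223 221 218 209 195 189 180 173
  172 170 161]
 [224 224 225 225 224 224 225 224 224 223 217 205 197 188 179 177 171 162
  158 160 161]
 [225 224 224 224 222 222 221 220 222 224 218 201 184 178 176 172 158 140
  133 136 146]
 [224 223 220 218 212 213 213 216 226 231 225 209 192 186 177 171 151 129
  123 123 134]
 [217 210 200 197 204 213 206 204 222 229 224 212 202 197 181 172 155 132
  126 126 141]
 [192 185 183 188 206 219 202 180 180 182 180 181 197 203 188 177 167 158
  144 139 156]
 [175 176 177 183 203 218 199 161 139 135 140 158 193 215 203 181 176 171
  168 167 170]
 [171 171 172 173 195 213 196 153 125 116 119 139 185 215 203 181 175 174
  172 171 169]
 [156 162 171 177 193 211 202 176 158 155 153 164 193 206 191 176 171 168
  165 155 145]
 [136 15
[... 1717 characters left out ...]
19 110  97  85
   86  82]
 [174 187 184 181 176 154 139 143 145 145 143 142 142 140 118  94  85  85
   84  85]
 [185 181 170 158 157 162 175 186 185 185 184 182 169 133  97  91  89  90
   88  87]
 [184 167 131 134 135 135 152 177 185 184 184 172 136 104 101  92  93  91
   90  85]]
face yaw -110.78392588139232
[[ 0.965  0.262 -0.   ]
 [ 0.262 -0.965  0.   ]
 [ 0.    -0.    -1.   ]]
collar [0.47559271 0.13658514 0.102     ] [0.47199345 0.14272907 0.102     ] sq [0.47500983 0.13927965 0.12365033]
cw [0.69017052 0.02565484 0.041     ] [0.68575684 0.03091602 0.041     ]
vise [0.51554022 0.0261641  0.13      ]
vise [ 0.53354099 -0.05267397  0.13      ]
vise scene [0.53038999 0.05437628 0.13      ]
```

```bash
python3 - <<'E'
from h import *
s,t=cam("scene"),cam("top")
print("vise corner",tri(s,(355.5,162),t,(381.5,200.5)), "tape?")
for u in((490,160),(545,115),(445,235),(400,130)): print(u,onz(t,u,0),onz(t,u,.2))
print("knob side / batten gap: plate z:",onz(t,(366,218.5),.036),onz(t,(366,218.5),.045))
T=R.from_rotvec(readout.read_state()["tcp_rot"]);p=readout.read_state()["tool_pos"]
print("via",T.inv().apply(np.array([.673,-.018,.16])-p))
E
```

```text
vise corner [0.53806448 0.02751882 0.11589241] tape?
(490, 160) [ 0.60922234 -0.51836926  0.        ] [ 0.50928537 -0.36485592  0.2       ]
(545, 115) [ 0.7335886  -0.88579685  0.        ] [ 0.61507276 -0.6773941   0.2       ]
(445, 235) [ 0.37706122 -0.17197782  0.        ] [ 0.31180643 -0.07021134  0.2       ]
(400, 130) [ 0.88177784 -0.24494862  0.        ] [ 0.74112425 -0.13228116  0.2       ]
knob side / batten gap: plate z: [0.52581232 0.08195359 0.036     ] [0.5217671  0.08490541 0.045     ]
via [ 0.64481663 -0.48144163  0.0619231 ]
```

>>> jog_arm --deltas '[0.185, -0.21, -0.03, 0, 0, -56.4, 1, 0.185, -0.21, -0.03, 0, 0, -56.4, 1, 0.185, -0.21, -0.03, 0, 0, -56.4, 1, 0.185, -0.21, -0.03, 0, 0, -56.4, 1, 0.185, -0.21, -0.03, 0, 0, -56.4, 1, 0.185, -0.21, -0.03, 0, 0, -56.4, 1, 0.435, -0.37, -0.03, 0, 0, -56.4, 1, 0.435, -0.37, -0.03, 0, 0, -56.4, 1]'

```text
time: 1.3
tool_pos: [0.3681, -0.3251, 0.2527]
tcp_rot: [2.546, 1.837, 0.001]
wrist_force: [1.3, -0.3, 0.1]
width: 0.997
grip_force: 0.0
```

```bash
cat >> h.py <<'E'
def to(p,yaw=None):
    s=readout.read_state();T=R.from_rotvec(s["tcp_rot"]);x=T.as_matrix()[:,0];y=np.degrees(np.arctan2(x[1],x[0]))
    print("t",round(s["time"],2),"pos",s["tool_pos"].round(4),"yaw",y.round(2),"tilt",T.as_matrix()[:,2].round(3),"F",s["wrist_force"].round(1),"w",round(s["width"],3),"q",s["q"].round(2))
    print("delta",T.inv().apply(np.array(p)-s["tool_pos"]).round(4),"dyaw tool",None if yaw is None else round(-(yaw-y),2))
E
python3 -c "
from h import *
to([.5,-.18,.25],71.5);to([.673,-.018,.15],71.5)"
```

```text
t 1.3 pos [ 0.3681 -0.3251  0.2527] yaw 71.6 tilt [ 0.001 -0.001 -1.   ] F [ 1.3 -0.3  0.1] w 0.997 q [-0.77 -0.11  1.95 -0.    1.3  -0.45]
delta [0.1793 0.0793 0.0027] dyaw tool 0.1
t 1.3 pos [ 0.3681 -0.3251  0.2527] yaw 71.6 tilt [ 0.001 -0.001 -1.   ] F [ 1.3 -0.3  0.1] w 0.997 q [-0.77 -0.11  1.95 -0.    1.3  -0.45]
delta [0.3877 0.1922 0.1027] dyaw tool 0.1
```

>>> jog_arm --deltas '[0.388, 0.192, 0.02, 0, 0, 0, 1, 0.388, 0.192, 0.02, 0, 0, 0, 1, 0.388, 0.192, 0.02, 0, 0, 0, 1, 0.388, 0.192, 0.02, 0, 0, 0, 1, 0.388, 0.192, 0.02, 0, 0, 0, 1, 0.388, 0.192, 0.02, 0, 0, 0, 1, 0.388, 0.192, 0.02, 0, 0, 0, 1, 0.388, 0.192, 0.02, 0, 0, 0, 1]'

```text
time: 2.1
tool_pos: [0.6501, -0.0408, 0.2336]
tcp_rot: [2.548, 1.837, 0.001]
wrist_force: [-0.2, -1.5, 0.9]
width: 0.999
grip_force: 0.0
```

>>> jog_arm --deltas '[0, 0, 0, 0, 0, 0, 1]'

```text
time: 2.2
tool_pos: [0.6519, -0.0377, 0.2323]
tcp_rot: [-2.543, -1.843, -0.003]
wrist_force: [-0.1, 0.0, -0.5]
width: 1.001
grip_force: 0.0
```

```bash
python3 -c "
from h import *
to([.673,-.018,.12],71.5)
s,t=cam('scene'),cam('top')
a=crop(s,290,110,70,90,6,0);b=crop(t,340,130,60,75,6,0)
im=np.zeros((540,780,3),np.uint8);im[:,:420]=a;im[:450,420:]=b;cv2.imwrite('pics/g.png',im)"
```

```text
t 2.2 pos [ 0.6519 -0.0377  0.2323] yaw 71.86 tilt [ 0.001  0.002 -1.   ] F [-0.1  0.  -0.5] w 1.001 q [-0.1   0.22  1.64  0.    1.28  0.22]
delta [0.0251 0.0139 0.1124] dyaw tool 0.36
```

View pics/g.png

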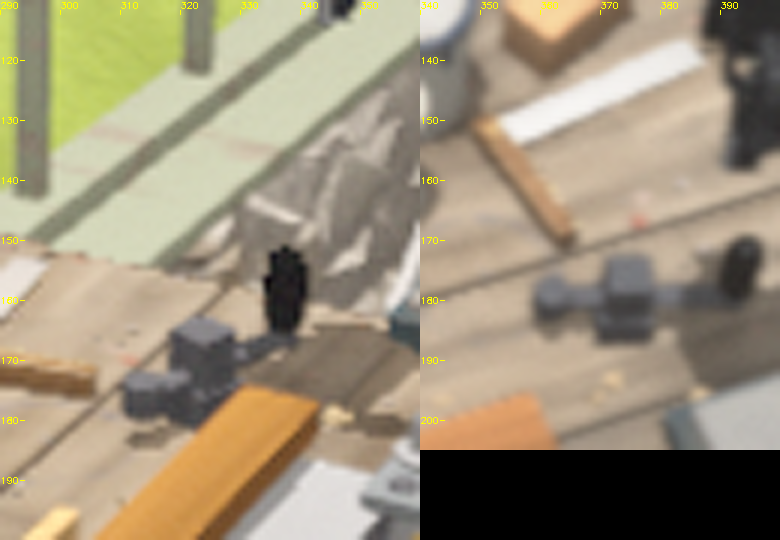

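Gripper is still above the frame. The crank is unchanged: hub top at scene (323.8,165) and top (374.6,174.6), and the try square is clear behind it at (365,150). I'll lower to above the hub and compare the tips with it.

>>> jog_arm --deltas '[0.025, 0.014, 0.05, 0, 0, 0.3, 1, 0.025, 0.014, 0.1, 0, 0, 0.3, 1, 0.025, 0.014, 0.125, 0, 0, 0.3, 1, 0.025, 0.014, 0.125, 0, 0, 0.3, 1]'

```text
time: 2.7
tool_pos: [0.6641, -0.0242, 0.102]
tcp_rot: [-2.548, -1.824, 0.015]
wrist_force: [-1.0, -0.0, -0.7]
width: 1.002
grip_force: 0.0
```

```bash
python3 -c "
from h import *
to([.673,-.018,.046],71.5)
s,t=cam('scene'),cam('top')
p=readout.read_state()['tool_pos']
print('tcp px',proj(s,p),proj(t,p))
a=crop(s,290,110,70,90,6,0);b=crop(t,345,130,60,75,6,0)
im=np.zeros((540,780,3),np.uint8);im[:,:420]=a;im[:450,420:]=b;cv2.imwrite('pics/g2.png',im)"
```

```text
t 2.7 pos [ 0.6641 -0.0242  0.102 ] yaw 71.2 tilt [-0.012  0.001 -1.   ] F [-1.  -0.  -0.7] w 1.002 q [-0.07  0.35  1.73 -0.    1.08  0.25]
delta [0.0089 0.0071 0.0559] dyaw tool -0.3
tcp px [[325.86191761 150.52074596]] [[378.26097914 168.19239185]]
```

View pics/g2.png

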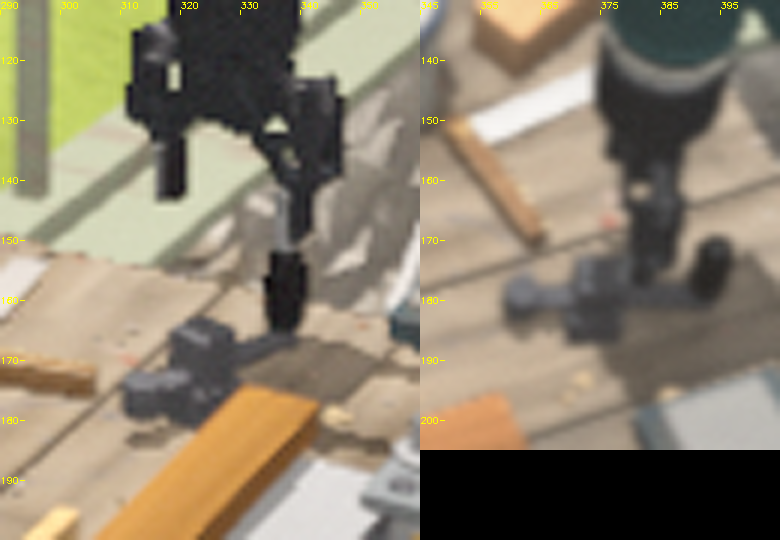

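The fingers straddle the hub, shifted toward the knob: scene tips are at (318,143) and (338,150), with the hub top at (324,165). I'll take out the shift.

>>> jog_arm --deltas '[0, 0, 0, 0, 0, 0, 1]'

```text
time: 2.9
tool_pos: [0.6718, -0.0243, 0.1119]
tcp_rot: [2.552, 1.827, 0.006]
wrist_force: [-0.1, -0.5, 0.9]
width: 1.004
grip_force: 0.0
```

```bash
python3 -c "
from h import *
to([.673,-.018,.046],71.5)
s,t=cam('scene'),cam('top')
print(proj(s,[[.673,-.018,.058],[.673,-.018,.098]]),proj(t,[[.673,-.018,.058]]))
"
```

```text
t 2.9 pos [ 0.6718 -0.0243  0.1119] yaw 71.21 tilt [ 0.005 -0.    -1.   ] F [-0.1 -0.5  0.9] w 1.004 q [-0.07  0.34  1.72 -0.    1.08  0.25]
delta [ 0.0063 -0.0012  0.0659] dyaw tool -0.29
[[323.55063877 164.35348317]
 [323.96543196 153.84879975]] [[374.47310156 175.6492489 ]]
```

>>> jog_arm --deltas '[0.006, -0.001, 0.0, 0, 0, 0, 1, 0.006, -0.001, 0.03, 0, 0, 0, 1, 0.006, -0.001, 0.05, 0, 0, 0, 1, 0.006, -0.001, 0.064, 0, 0, 0, 1, 0.006, -0.001, 0.065, 0, 0, 0, 1, 0.006, -0.001, 0.065, 0, 0, 0, 1]'

```text
time: 3.6
tool_pos: [0.6713, -0.0171, 0.0438]
tcp_rot: [2.553, 1.83, 0.0]
wrist_force: [0.2, 0.3, -0.2]
width: 1.002
grip_force: 0.0
```

```bash
python3 -c "
from h import *
to([.673,-.018,.046],71.5)
s=cam('scene');t=cam('top')
a=crop(s,290,110,70,90,6,0);b=crop(t,345,130,60,75,6,0)
im=np.zeros((540,780,3),np.uint8);im[:,:420]=a;im[:450,420:]=b;cv2.imwrite('pics/g3.png',im)"
```

```text
t 3.6 pos [ 0.6713 -0.0171  0.0438] yaw 71.28 tilt [ 0.  0. -1.] F [ 0.2  0.3 -0.2] w 1.002 q [-0.06  0.41  1.76  0.    0.97  0.26]
delta [-0.0003  0.0019 -0.0022] dyaw tool -0.22
```

View pics/g3.png

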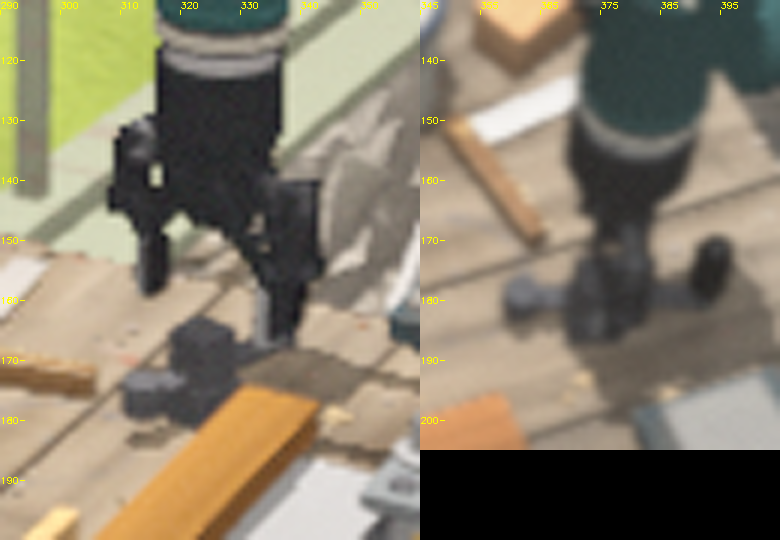

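Tips at scene (314.5,158) and (336,167) bracket the hub at (324,166), about a millimetre off centre at most. Closing now.

>>> jog_arm --deltas '[-0.001, 0.001, -0.002, 0, 0, 0, -1, -0.001, 0.001, -0.002, 0, 0, 0, -1, -0.001, 0.001, -0.002, 0, 0, 0, -1, -0.001, 0.001, -0.002, 0, 0, 0, -1, -0.001, 0.001, -0.002, 0, 0, 0, -1, -0.001, 0.001, -0.002, 0, 0, 0, -1, -0.001, 0.001, -0.002, 0, 0, 0, -1, -0.001, 0.001, -0.002, 0, 0, 0, -1]' --squeeze 60

```text
time: 4.5
tool_pos: [0.6731, -0.0188, 0.0468]
tcp_rot: [2.551, 1.829, 0.004]
wrist_force: [1.9, -1.1, 5.7]
width: 0.316
grip_force: 59.0
```

```bash
python3 -c "
from h import *
to([.673,-.018,.046],71.5)"
```

```text
t 4.5 pos [ 0.6731 -0.0188  0.0468] yaw 71.28 tilt [ 0.003 -0.    -1.   ] F [ 1.9 -1.1  5.7] w 0.316 q [-0.06  0.41  1.76 -0.    0.97  0.26]
delta [ 0.0007 -0.0003  0.0008] dyaw tool -0.22
```

>>> jog_arm --deltas '[0, 0, -0.05, 0, 0, 0, -1, 0, 0, -0.1, 0, 0, 0, -1, 0, 0, -0.15, 0, 0, 0, -1, 0.087, -0.239, -0.153, 0, 0, 4, -1, 0.087, -0.239, -0.153, 0, 0, 4, -1, 0.087, -0.239, -0.153, 0, 0, 4, -1, 0.087, -0.239, -0.153, 0, 0, 4, -1, 0.087, -0.239, -0.153, 0, 0, 4, -1]'

```text
time: 5.3
tool_pos: [0.4723, 0.1384, 0.1956]
tcp_rot: [-2.614, -1.738, 0.009]
wrist_force: [-0.3, 0.5, -4.5]
width: 0.314
grip_force: 59.9
```

>>> jog_arm --deltas '[0, 0, 0, 0, 0, 0, -1, 0, 0, 0, 0, 0, 0, -1]'

```text
time: 5.5
tool_pos: [0.4738, 0.1383, 0.1963]
tcp_rot: [-2.612, -1.743, 0.006]
wrist_force: [0.7, -1.0, -5.9]
width: 0.31
grip_force: 60.2
```

```bash
python3 -c "
from h import *
to([.474,.14,.2],67)"
```

```text
t 5.5 pos [0.4738 0.1383 0.1963] yaw 67.42 tilt [-0.004 -0.001 -1.   ] F [ 0.7 -1.  -5.9] w 0.31 q [ 0.23 -0.06  2.01 -0.    1.2   0.63]
delta [ 0.0017 -0.0005 -0.0037] dyaw tool 0.42
```

```bash
python3 -c "
from h import *
s=cam('scene');t=cam('top')
a=crop(s,325,120,65,90,6,0);b=crop(t,330,180,65,75,6,0)
im=np.zeros((540,780,3),np.uint8);im[:,:390]=a;im[:450,390:]=b;cv2.imwrite('pics/j.png',im)
p=readout.read_state()['tool_pos']-[0,0,.047]
print(proj(s,[p,p-[0,0,.0245],[.474,.14,.125],[.474,.14,.102]]))"
```

```text
[[362.63157205 170.13043473]
 [362.03535171 177.41798936]
 [362.35705952 178.13417983]
 [361.80255556 184.87779142]]
```

View pics/j.png

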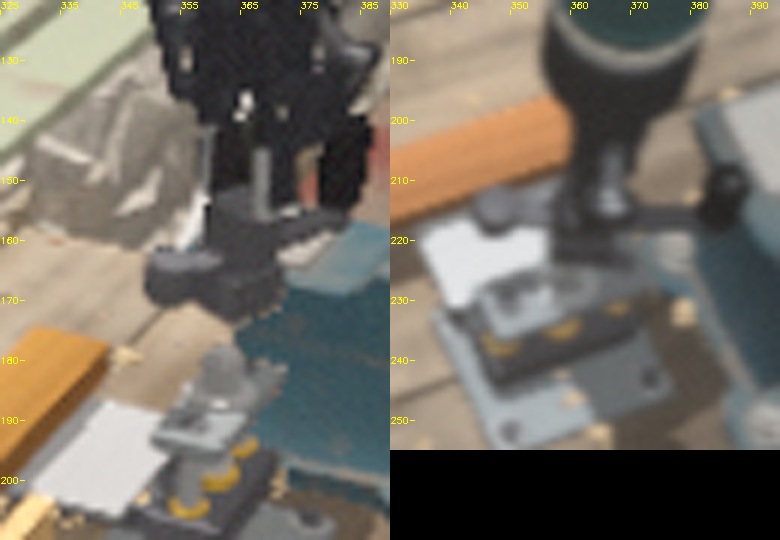

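Over the jack: the scene shows the hub above the square, its lowest corner at about (364.7,173.5), the square top at (362,179), and the knob centre at (382.7,147). In the top view the knob top is at (386.3,210). I'll compare these with the pose predictions.

```bash
python3 -c "
from h import *
s=cam('scene');t=cam('top')
st=readout.read_state();M=R.from_rotvec(st['tcp_rot']).as_matrix();x=-M[:,0];z=-M[:,2];y=np.cross(z,x);o=st['tool_pos']-.0468*z
f=lambda a,b,c:o+a*x+b*y+c*z
P=[f(.07,0,.06),f(.07,0,.084)]+[f(a,b,0) for a in(-.018,.018) for b in(-.018,.018)]+[f(-.048,0,.041),f(-.061,0,.03),f(0,0,.058)]
print(proj(s,P).round(1));print(proj(t,P).round(1))
for n,c,(x0,y0,w,h) in(('s',s,(345,135,50,45)),('t',t,(340,195,55,35))):
    k=(c['color'][y0:y0+h,x0:x0+w].max(2)<45).astype(np.uint8)
    nn,l,stt,ce=cv2.connectedComponentsWithStats(k)
    for i in range(1,nn):
        if stt[i,4]>20: print(n,stt[i]+[x0,y0,0,0,0],ce[i]+[x0,y0])
g=s['color'].mean(2).astype(int);print(g[166:178,352:375])
"
```

```text
[[380.  145.5]
 [380.7 138.1]
 [362.6 173.6]
 [353.9 169.4]
 [371.  170.2]
 [362.2 166.1]
 [352.  161.7]
 [348.6 166.4]
 [363.8 152.1]]
[[384.7 211.2]
 [385.9 207.5]
 [355.5 224.1]
 [355.3 214.5]
 [366.5 224.5]
 [366.1 214.9]
 [347.2 213. ]
 [343.  214.5]
 [362.7 210.9]]
s [357 135   9  16  53] [361.37735849 143.09433962]
s [367 135   9  13  40] [370.75 140.2 ]
s [377 136   9  18 112] [380.97321429 145.49107143]
t [382 211   6   6  23] [384.30434783 213.7826087 ]
[[ 78  75  74  74  67  66  63  66  67  74  99 102  77  71  72  68  68  65
   66  98 129 132 134]
 [ 77  75  73  70  66  69  64  66  66  68  70  75  65  67  66  67  66  67
   65  74  89 102 121]
 [ 72  74  70  69  70  72  64  68  68  72  79  71  66  65  66  67  67  69
   70  79  75  71  72]
 [ 69  73  79  93  93  76  65  66  64  68  72  72  66  68  65  67  68  69
   84  89  73  72  70]
 [ 84  99 127 152 154 125  97  66  65  72  76  70  68  63  66  68  75  81
   79  88  67  74  74]
 [129 160 179 182 186 185 159 109  81  75  72  69  67  67  72  80  95 104
   69  71  69  69  72]
 [159 178 179 185 188 190 188 176 132  96  78  74  79  74  93 102  71  71
   73  74  75  72  78]
 [179 179 184 189 189 188 182 180 173 148 117 116 115  95  74  73  70  72
   74  72  75  75  79]
 [180 182 187 188 186 184 181 178 174 171 168 150 109  97  79  75  77  74
   74  76  75  78  81]
 [177 182 185 184 183 180 177 176 171 173 168 146  90  76  79  74  80  77
   75  74  77  78  77]
 [177 180 183 182 178 170 169 170 172 174 176 151  86  77  78  76  77  80
   78  82  77  77  76]
 [175 173 167 167 173 165 163 159 151 145 159 145 100  78  76  78  75  76
   78  75  77  76  79]]
```

>>> jog_arm --deltas '[0.003, 0, 0.01, 0, 0, 0, -1, 0.003, 0, 0.02, 0, 0, 0, -1, 0.003, 0, 0.024, 0, 0, 0, -1, 0.003, 0, 0.027, 0, 0, 0, -1, 0.003, 0, 0.029, 0, 0, 0, -1, 0.003, 0, 0.031, 0, 0, 0, -1, 0.003, 0, 0.031, 0, 0, 0, -1]'

```text
time: 6.4
tool_pos: [0.4781, 0.1409, 0.1686]
tcp_rot: [2.616, 1.74, 0.002]
wrist_force: [-3.1, 0.4, 3.0]
width: 0.311
grip_force: 62.8
```

```bash
python3 -c "
from h import *
to([.4738,.1383,.1495],67);print(readout.read_state()['torque'])"
```

```text
t 6.4 pos [0.4781 0.1409 0.1686] yaw 67.27 tilt [ 0.001  0.001 -1.   ] F [-3.1  0.4  3. ] w 0.311 q [ 0.24 -0.03  2.03  0.    1.14  0.63]
delta [-0.0041 -0.003   0.0191] dyaw tool 0.27
[ 0.09143623  0.5619815  -0.00529973]
```

>>> jog_arm --deltas '[-0.001, -0.002, 0, 0, 0, 0, -1, -0.001, -0.002, 0.001, 0, 0, 0, -1, -0.001, -0.002, 0.002, 0, 0, 0, -1]'

```text
time: 6.7
tool_pos: [0.4749, 0.1404, 0.1647]
tcp_rot: [-2.615, -1.74, 0.001]
wrist_force: [1.1, -0.9, -5.4]
width: 0.315
grip_force: 60.2
```

```bash
python3 -c "
from h import *
to([.4738,.1383,.1495],67);print(readout.read_state()['torque'])"
```

```text
t 6.7 pos [0.4749 0.1404 0.1647] yaw 67.27 tilt [-0.001 -0.    -1.   ] F [ 1.1 -0.9 -5.4] w 0.315 q [ 0.24 -0.03  2.04  0.    1.13  0.63]
delta [-0.0024 -0.0002  0.0152] dyaw tool 0.27
[0.03265836 0.04177591 0.03290849]
```

>>> jog_arm --deltas '[0, 0, 0.003, 0, 0, 0, -1, 0, 0, 0.006, 0, 0, 0, -1, 0, 0, 0.009, 0, 0, 0, -1, 0, 0, 0.012, 0, 0, 0, -1, 0, 0, 0.012, 0, 0, 0, -1]'

```text
time: 7.2
tool_pos: [0.4749, 0.1404, 0.1525]
tcp_rot: [-2.615, -1.74, 0.002]
wrist_force: [-0.9, 0.1, -5.2]
width: 0.313
grip_force: 60.2
```

```bash
python3 -c "
from h import *
to([.4738,.1383,.1495],67);print(readout.read_state()['torque'])"
```

```text
t 7.2 pos [0.4749 0.1404 0.1525] yaw 67.27 tilt [-0.001 -0.    -1.   ] F [-0.9  0.1 -5.2] w 0.313 q [ 0.24 -0.02  2.05 -0.    1.11  0.63]
delta [-0.0023 -0.0002  0.003 ] dyaw tool 0.27
[ 0.03656073 -0.00167561 -0.08122245]
```

>>> jog_arm --deltas '[0, 0, 0.002, 0, 0, 0, -1, 0, 0, 0.004, 0, 0, 0, -1, 0, 0, 0.004, 0, 0, 0, -1]'

```text
time: 7.5
tool_pos: [0.4754, 0.1404, 0.1491]
tcp_rot: [-2.616, -1.74, 0.0]
wrist_force: [-0.8, 1.1, -5.4]
width: 0.312
grip_force: 60.3
```

```bash
python3 -c "
from h import *
to([.4738,.1383,.1495],67);print(readout.read_state()['torque'])"
```

```text
t 7.5 pos [0.4754 0.1404 0.1491] yaw 67.27 tilt [-0. -0. -1.] F [-0.8  1.1 -5.4] w 0.312 q [ 0.24 -0.02  2.06 -0.    1.1   0.63]
delta [-0.0026 -0.0006 -0.0004] dyaw tool 0.27
[ 0.07709055  0.0300016  -0.04339786]
```

>>> jog_arm --deltas '[0, 0, 0.001, 0, 0, 0, -1, 0, 0, 0.001, 0, 0, 0, 0.3, 0, 0, 0.001, 0, 0, 0, 0.3, 0, 0, 0.001, 0, 0, 0, 0.3, 0, 0, 0.001, 0, 0, 0, 0.3, 0, 0, -0.04, 0, 0, 0, 0.3, 0, 0, -0.08, 0, 0, 0, 0.3, 0, 0, -0.08, 0, 0, 0, 0.3]'

```text
time: 8.3
tool_pos: [0.4797, 0.1415, 0.2364]
tcp_rot: [2.612, 1.738, 0.018]
wrist_force: [0.2, -0.4, 1.1]
width: 0.653
grip_force: 0.0
```

```bash
python3 -c "
from h import *
s=cam('scene');t=cam('top')
a=crop(s,325,120,65,90,6,0);b=crop(t,330,180,65,75,6,0)
im=np.zeros((540,780,3),np.uint8);im[:,:390]=a;im[:450,390:]=b;cv2.imwrite('pics/k.png',im)
for yaw in(-113,-110):
  o=np.array([.4745,.1395,.102]);c,q=np.cos(np.radians(yaw)),np.sin(np.radians(yaw));k=o+[.07*c,.07*q,.06]
  print(k,proj(s,k),proj(t,k))
to(k,67)"
```

```text
[0.44714882 0.07506466 0.162     ] [[379.0855768 160.7431593]] [[382.17504446 219.44424135]]
[0.45055859 0.07372152 0.162     ] [[378.17291809 160.34797452]] [[382.092952   218.45832927]]
t 8.4 pos [0.4766 0.1408 0.2311] yaw 67.27 tilt [ 0.004  0.001 -1.   ] F [-0.  -0.7 -1.2] w 0.652 q [ 0.24 -0.09  1.97  0.    1.26  0.63]
delta [-0.0721  0.0017  0.069 ] dyaw tool 0.27
```

View pics/k.png

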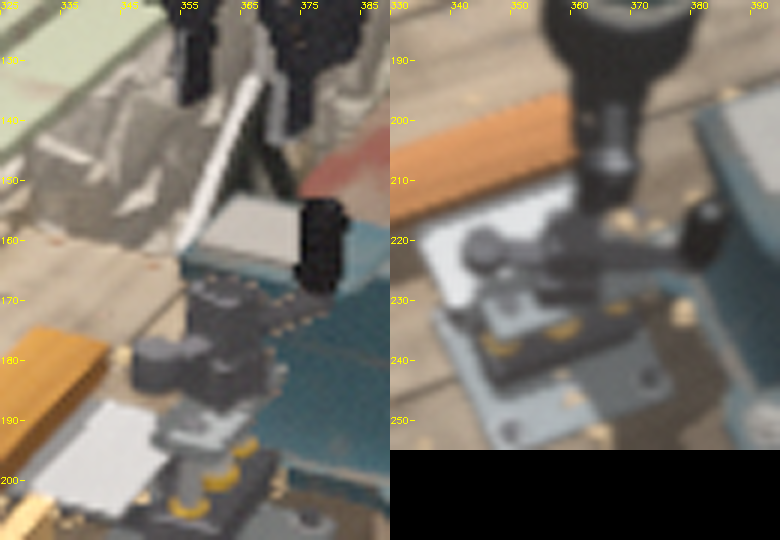

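The crank is seated: the scene shows the knob centre at (378.8,160.6), predicted (379.1,160.7) for home, and the hub resting on the collar at about (362,187). I'll save reference images and go to the knob.

>>> jog_arm --deltas '[-0.04, -0.001, 0, 0, 0, 0, 0.3, -0.072, -0.001, 0, 0, 0, 0, 0.3, -0.072, -0.001, 0.0, 0, 0, 0, 0.3, -0.072, -0.001, 0.03, 0, 0, 0, 0.3]'

```text
time: 8.8
tool_pos: [0.4493, 0.0744, 0.2019]
tcp_rot: [2.615, 1.736, 0.01]
wrist_force: [0.3, 1.0, -0.9]
width: 0.651
grip_force: 0.0
```

```bash
python3 -c "
from h import *
s=cam('scene');t=cam('top');np.savez('ref.npz',s=s['color'],t=t['color'])
to([.4474,.0748,.160],67)"
```

```text
t 8.9 pos [0.4433 0.0743 0.1948] yaw 67.24 tilt [-0.009 -0.001 -1.   ] F [-1.6  0.4 -0.9] w 0.653 q [ 0.11 -0.15  2.09  0.    1.21  0.51]
delta [0.0022 0.0038 0.0348] dyaw tool 0.24
```

>>> jog_arm --deltas '[0.001, 0.001, 0.01, 0, 0, 0, 0.3, 0.001, 0.001, 0.025, 0, 0, 0, 0.3, 0.001, 0.001, 0.036, 0, 0, 0, 0.3, 0.001, 0.001, 0.036, 0, 0, 0, -1, 0.001, 0.001, 0.036, 0, 0, 0, -1, 0.001, 0.001, 0.036, 0, 0, 0, -1, 0.001, 0.001, 0.036, 0, 0, 0, -1]' --squeeze 25

```text
time: 9.6
tool_pos: [0.4484, 0.0753, 0.1639]
tcp_rot: [2.615, 1.74, 0.002]
wrist_force: [0.4, 0.1, -1.5]
width: 0.28
grip_force: 24.6
```

```bash
python3 -c "
from h import *
to([.4474,.0748,.160],67)"
```

```text
t 9.6 pos [0.4484 0.0753 0.1639] yaw 67.27 tilt [ 0.001  0.    -1.   ] F [ 0.4  0.1 -1.5] w 0.28 q [ 0.11 -0.12  2.12  0.    1.14  0.51]
delta [-0.0008 -0.0008  0.0039] dyaw tool 0.27
```

>>> jog_arm --deltas '[0.0053, -0.0268, 0, 0, 0, 0, -1, 0.0205, -0.0495, 0, 0, 0, 0, -1, 0.0432, -0.0647, 0, 0, 0, 0, -1, 0.07, -0.07, 0, 0, 0, 0, -1, 0.0968, -0.0647, 0, 0, 0, 0, -1, 0.1195, -0.0495, 0, 0, 0, 0, -1, 0.1347, -0.0268, 0, 0, 0, 0, -1, 0.14, 0, 0, 0, 0, 0, -1]'

```text
time: 10.4
tool_pos: [0.5016, 0.2054, 0.1631]
tcp_rot: [-2.612, -1.741, 0.004]
wrist_force: [-3.4, -1.3, -1.0]
width: 0.281
grip_force: 26.1
```

```bash
cat >> h.py <<'E'
def ang():
    s=readout.read_state();d=s["tool_pos"][:2]-[.4745,.1395]
    print("t",round(s["time"],2),"r",np.hypot(*d).round(4),"alpha",round((67.3-np.degrees(np.arctan2(d[1],d[0])))%360,1),"z",s["tool_pos"][2].round(4),"F",s["wrist_force"].round(1),"w",round(s["width"],3),"xy",s["tool_pos"][:2].round(4))
E
python3 -c "
from h import *
ang()"
```

```text
t 10.4 r 0.0712 alpha 359.6 z 0.1631 F [-3.4 -1.3 -1. ] w 0.281 xy [0.5016 0.2054]
```

>>> jog_arm --deltas '[-0.0053, 0.0268, 0, 0, 0, 0, -1, -0.0205, 0.0495, 0, 0, 0, 0, -1, -0.0432, 0.0647, 0, 0, 0, 0, -1, -0.07, 0.07, 0, 0, 0, 0, -1, -0.0968, 0.0647, 0, 0, 0, 0, -1, -0.1195, 0.0495, 0, 0, 0, 0, -1, -0.1347, 0.0268, 0, 0, 0, 0, -1, -0.14, 0, 0, 0, 0, 0, -1]'

```text
time: 11.2
tool_pos: [0.4495, 0.0739, 0.1646]
tcp_rot: [2.615, 1.736, 0.007]
wrist_force: [6.2, 6.4, -7.4]
width: 0.279
grip_force: 25.7
```

>>> jog_arm --deltas '[0.0053, -0.0268, 0, 0, 0, 0, -1, 0.0205, -0.0495, 0, 0, 0, 0, -1, 0.0432, -0.0647, 0, 0, 0, 0, -1, 0.07, -0.07, 0, 0, 0, 0, -1, 0.0968, -0.0647, 0, 0, 0, 0, -1, 0.1195, -0.0495, 0, 0, 0, 0, -1, 0.1347, -0.0268, 0, 0, 0, 0, -1, 0.14, 0, 0, 0, 0, 0, -1]'

```text
time: 12.0
tool_pos: [0.5015, 0.2054, 0.1631]
tcp_rot: [-2.613, -1.741, 0.004]
wrist_force: [-3.3, -1.7, -1.8]
width: 0.273
grip_force: 26.3
```

>>> jog_arm --deltas '[-0.0053, 0.0268, 0, 0, 0, 0, -1, -0.0205, 0.0495, 0, 0, 0, 0, -1, -0.0432, 0.0647, 0, 0, 0, 0, -1, -0.07, 0.07, 0, 0, 0, 0, -1, -0.0968, 0.0647, 0, 0, 0, 0, -1, -0.1195, 0.0495, 0, 0, 0, 0, -1, -0.1347, 0.0268, 0, 0, 0, 0, -1, -0.14, 0, 0, 0, 0, 0, -1]'

```text
time: 12.8
tool_pos: [0.4497, 0.0738, 0.1647]
tcp_rot: [2.615, 1.735, 0.007]
wrist_force: [7.0, 6.3, -6.5]
width: 0.276
grip_force: 26.0
```

```bash
python3 -c "
from h import *
ang()
r=np.load('ref.npz')['s'];s=cam('scene');np.savez('two.npz',s=s['color'])
cv2.imwrite('pics/cmp.png',np.hstack([crop(dict(color=c),318,165,65,60,6,0) for c in(r,s['color'])]))"
```

```text
t 12.8 r 0.0702 alpha 178.0 z 0.1647 F [ 7.   6.3 -6.5] w 0.276 xy [0.4497 0.0738]
```

View pics/cmp.png

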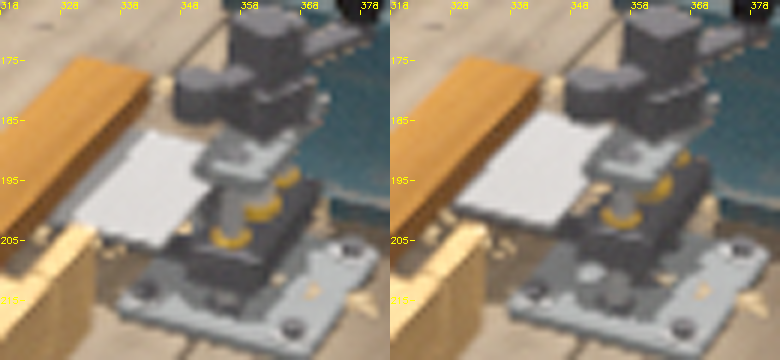

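Left is before, right is after two turns: the plate's front corner rose from about (345,206) to (346,202.5), with the batten unmoved. That was my last picture view, so from here I'll measure numerically.

```bash
cat >> h.py <<'E'
def white(im,win=(315,170,45,45)):
    x,y,w,h=win;c=im[y:y+h,x:x+w].astype(int)
    k=((c.min(2)>185)&(c.max(2)-c.min(2)<25)).astype(np.uint8)
    n,l,st,ce=cv2.connectedComponentsWithStats(k);i=1+np.argmax(st[1:,4])
    ct=max(cv2.findContours((l==i).astype(np.uint8),0,2)[0],key=cv2.contourArea)
    return st[i]+[x,y,0,0,0],cv2.approxPolyDP(ct,1.5,True)[:,0]+[x,y]
E
python3 - <<'E'
from h import *
s=cam("scene");t=cam("top")
for f in("ref","two"):
    st,p=white(np.load(f+".npz")["s"]);print(f,st,p.tolist())
for psi in(0,.035):
  c,q=np.cos(psi),np.sin(psi)
  for z in(.036,.048,.063):
    P=[[.475+a*c-b*q,.140+a*q+b*c,z] for a,b in((.052,.055),(.156,.055),(.156,-.055),(.052,-.055))]
    print(psi,z,"s",proj(s,P).round(1).tolist(),"t",proj(t,P).round(1).tolist())
print("batten end bottom/top corners s",onz(s,(342.8,177.5),.085))
rr=np.load("ref.npz")["t"];st,p=white(rr,(330,205,40,30));print(st,p.tolist())
print(white(t["color"],(330,205,40,30)))
g=lambda im:im.mean(2).astype(int)
print("cols 340,335,345 rows 175-210")
for c in(332,335,338,341,345): 
    print(c,"ref",g(np.load("ref.npz")["s"])[178:210,c]);print(c,"now",g(s["color"])[178:210,c])
E
```

```text
ref [331 187  22  19 248] [[342, 187], [331, 201], [344, 205], [352, 196], [349, 194], [351, 189]]
two [330 184  24  18 248] [[353, 186], [342, 184], [330, 198], [345, 201], [350, 195], [349, 192]]
0 0.036 s [[337.5, 207.5], [306.9, 199.5], [321.8, 184.9], [351.0, 192.2]] t [[337.1, 228.1], [326.4, 204.6], [353.6, 195.6], [365.1, 218.5]]
0 0.048 s [[337.7, 204.1], [307.0, 196.1], [321.9, 181.7], [351.3, 188.9]] t [[337.3, 226.6], [326.5, 203.0], [353.9, 194.0], [365.5, 216.9]]
0 0.063 s [[337.9, 199.8], [307.1, 191.9], [322.1, 177.7], [351.6, 184.8]] t [[337.5, 224.6], [326.6, 200.9], [354.2, 191.8], [365.9, 214.9]]
0.035 0.036 s [[337.8, 207.9], [306.7, 200.4], [320.6, 185.5], [350.3, 192.3]] t [[336.9, 228.7], [325.2, 205.5], [352.1, 195.7], [364.4, 218.2]]
0.035 0.048 s [[338.0, 204.5], [306.8, 197.0], [320.7, 182.3], [350.5, 189.0]] t [[337.0, 227.2], [325.3, 203.9], [352.3, 194.0], [364.8, 216.6]]
0.035 0.063 s [[338.3, 200.3], [306.9, 192.8], [320.8, 178.2], [350.8, 184.9]] t [[337.3, 225.3], [325.4, 201.8], [352.7, 191.9], [365.2, 214.6]]
batten end bottom/top corners s [0.555
[... 1180 characters left out ...]
 100]
338 now [145 141 144 143 124  76  79  78  88 131 190 219 218 216 218 217 217 218
 218 218 217 217 209 122  76  85  89 114 142 116 101 100]
341 ref [130 105  79  76  80  96 120 149 156 159 195 220 219 219 219 220 220 219
 218 217 217 217 218 218 218 220 214 124  92  87  99 106]
341 now [131 107  79  81  83  89 135 193 220 220 218 219 219 219 219 218 217 218
 217 217 216 218 216 194 124  83  94  99  99  97 101 107]
345 ref [198 188 173 149 145 147 157 160 166 191 220 221 220 220 219 218 219 218
 219 218 218 218 218 217 219 216 195 143  88  79 109 118]
345 now [199 187 162 139 142 162 210 220 221 221 219 218 218 218 219 219 219 218
 219 219 217 219 218 190 126  84  80 102 114 121 120 118]
```

```bash
cat >> h.py <<'E'
def lift():
    """batten end shift (px, up = +) against ref, and mean white-edge offset below the batten's lower edge"""
    r=np.load("ref.npz")["s"].astype(float).mean(2)
    a=np.mean([cam("scene")["color"].astype(float).mean(2) for _ in range(2)],0)
    gy,gx=np.gradient(r);m=np.zeros_like(r,bool)
    for c in range(318,342):
        b=190.0-(c-335)*1.25; m[int(b)-17:int(b)-2,c]=1     # batten's top and side
    m[:,:318]=0
    def sh(m): return (np.sum((a-r)[m]*gy[m])/np.sum(gy[m]**2)).round(3)
    far=np.zeros_like(r,bool);far[215:240,270:300]=1
    e=[]
    for c in range(332,341):
        b=int(round(190.0-(c-335)*1.25)); col=(a[b-1:b+9,c]-78)/139; e.append(9-np.clip(col,0,1).sum()-1.0+.0-(190.0-(c-335)*1.25-b))
    print("end shift up px",sh(m),"by column",[float(sh(m&(np.arange(640)//8==k)[None])) for k in(40,41,42)],"box region",sh(far),"edge below",np.round(np.mean(e),2))
E
python3 -c "
from h import *
ang();lift()"
```

```text
t 12.95 r 0.0699 alpha 179.9 z 0.1641 F [-0.3 -1.1  1.8] w 0.273 xy [0.4477 0.075 ]
end shift up px -0.006 by column [-0.021, -0.015, 0.008] box region 0.006 edge below 0.52
```

>>> jog_arm --deltas '[0.0005, -0.008, 0, 0, 0, 0, -1, 0.0021, -0.017, 0, 0, 0, 0, -1, 0.0042, -0.0239, 0, 0, 0, 0, -1, 0.0042, -0.0239, 0, 0, 0, 0, -1]'

```text
time: 13.45
tool_pos: [0.4279, 0.0888, 0.1638]
tcp_rot: [2.615, 1.741, 0.002]
wrist_force: [2.0, -1.6, 2.3]
width: 0.277
grip_force: 26.8
```

```bash
python3 -c "
from h import *
ang();lift()"
```

```text
t 13.45 r 0.0689 alpha 199.9 z 0.1638 F [ 2.  -1.6  2.3] w 0.277 xy [0.4279 0.0888]
end shift up px -0.012 by column [-0.033, -0.009, -0.01] box region 0.01 edge below 0.45
```

>>> jog_arm --deltas '[0.0052, -0.0111, 0, 0, 0, 0, -1, 0.0122, -0.0211, 0, 0, 0, 0, -1, 0.0122, -0.0211, 0, 0, 0, 0, -1]'

```text
time: 13.85
tool_pos: [0.4136, 0.1088, 0.1634]
tcp_rot: [2.615, 1.741, 0.005]
wrist_force: [4.9, 1.1, -2.1]
width: 0.278
grip_force: 26.5
```

```bash
python3 -c "
from h import *
ang();lift()"
```

```text
t 13.85 r 0.0682 alpha 220.5 z 0.1634 F [ 4.9  1.1 -2.1] w 0.278 xy [0.4136 0.1088]
end shift up px -0.017 by column [-0.039, -0.014, -0.005] box region 0.008 edge below 0.48
```

>>> jog_arm --deltas '[0.0086, -0.0086, 0, 0, 0, 0, -1, 0.0186, -0.0156, 0, 0, 0, 0, -1, 0.0186, -0.0156, 0, 0, 0, 0, -1]'

```text
time: 14.25
tool_pos: [0.4074, 0.1316, 0.1632]
tcp_rot: [2.613, 1.741, 0.006]
wrist_force: [8.1, -0.1, -4.9]
width: 0.28
grip_force: 26.3
```

```bash
python3 -c "
from h import *
ang();lift()
g=cam('scene')['color'].mean(2).astype(int)
for c in(332,335,338,341):print(c,g[183:200,c])"
```

```text
t 14.25 r 0.0676 alpha 240.6 z 0.1632 F [ 8.1 -0.1 -4.9] w 0.28 xy [0.4074 0.1316]
end shift up px -0.029 by column [-0.042, -0.028, -0.017] box region 0.015 edge below 0.51
332 [146 143 142 145 144 126  82  76  77  81 119 186 218 216 220 214 134]
335 [146 147 129  76  80  79  85 125 189 217 218 217 218 217 217 217 211]
338 [ 76  77  78  84 130 191 218 218 217 217 217 218 218 217 217 217 216]
341 [ 95 135 195 220 219 219 220 220 219 219 217 219 217 217 217 218 220]
```

>>> jog_arm --deltas '[0.0117, -0.0038, 0, 0, 0, 0, -1, 0.0236, -0.0065, 0, 0, 0, 0, -1, 0.0236, -0.0065, 0, 0, 0, 0, -1]'

```text
time: 14.7
tool_pos: [0.4092, 0.1552, 0.163]
tcp_rot: [2.614, 1.741, -0.0]
wrist_force: [4.4, -3.0, -2.2]
width: 0.279
grip_force: 26.5
```

```bash
python3 -c "
from h import *
ang();lift()"
```

```text
t 14.7 r 0.0671 alpha 260.8 z 0.163 F [ 4.4 -3.  -2.2] w 0.279 xy [0.4092 0.1552]
end shift up px 0.003 by column [-0.013, -0.015, 0.063] box region 0.014 edge below 0.53
```

```bash
python3 -c "
from h import *
ang()
r=np.load('ref.npz')['s'].astype(float).mean(2);w=np.load('two.npz')['s'].astype(float).mean(2)
a=np.mean([cam('scene')['color'].astype(float).mean(2) for _ in range(3)],0)
np.set_printoptions(linewidth=200)
print('cols 324..349 rows 170..190 now-two');print((a-w)[170:190,324:350].round().astype(int))
np.savez('m260.npz',a=a)
print(r[174:186,328:346].astype(int))"
```

```text
t 14.8 r 0.0672 alpha 260.4 z 0.1629 F [ 3.9 -2.1 -1.5] w 0.278 xy [0.409  0.1548]
cols 324..349 rows 170..190 now-two
[[   0    0   -1   -1   -1    1    0    0    3    0    0    1    2    2    1   -1    1    1    1   -1   -7  -44 -100  -95  -89  -78]
 [   0    0    1    1    0    1   -1    1   -1   -1    0    0    1    1    1    1    2    1    0    1   -9  -50 -105 -100  -99 -100]
 [   3    1    0   -2    0    3    1    2    3    0    2    0    1   -2    0   -1    0    2   -1   -2  -16  -66 -105 -102 -100  -94]
 [   0   -1    0   -2    0    1    0    1    1    2    0    0    1    0    1    0    1   -1    1    1  -14  -60 -101 -100  -97  -73]
 [   3   -1   -1    1   -1    0   -2    1    2   -1    2    0    2    1    0    2    0    1   -1    1   -5  -36  -93  -91  -71  -56]
 [   0   -1    0    1    1    3    1    3    0    2    2    0    0    3    0    0    0   -1    2    1    0  -12  -48  -62  -31  -60]
 [   0   -1    0    0    0    0    1    1   -2   -2   -1    0    2    4    1    1   -1   -1    1    0    1    0   -1   -1   -7  -11]
 [  -1    0    1    1    1    0    2    0   -1    
[... 1880 characters left out ...]
155 160 163 163 161 159]
 [157 157 159 156 153 151 153 153 153 152 149 145 141 140 140 144 159 162]
 [158 156 155 153 152 152 153 152 153 150 145 141 144 130 110 123 170 198]
 [157 155 154 152 155 154 153 151 146 143 142 142 133 105  97 141 177 188]
 [153 154 149 151 154 153 149 146 140 142 142 136 106  79  88 125 162 173]
 [154 152 153 153 150 147 147 142 143 145 143 123  78  76  82 139 170 149]
 [154 151 152 154 151 144 142 142 144 145 125  75  80  80 106 142 155 145]
 [153 153 153 151 147 145 143 145 145 124  76  78  84  96 132 155 154 147]
 [148 152 149 146 144 141 146 148 126  80  78  77  93 120 142 156 153 157]
 [152 149 143 140 143 147 150 126  78  79  78  83 120 149 154 155 158 160]]
```

```bash
python3 -c "
from h import *
w=np.load('two.npz')['s'].astype(float).mean(2);a=np.load('m260.npz')['a'];r=np.load('ref.npz')['s'].astype(float).mean(2)
np.set_printoptions(linewidth=200)
print((a-w)[196:208,328:354].round().astype(int));print(a[196:208,328:354].astype(int));print(w[196:208,328:354].astype(int))
print('knob?',proj(cam('scene'),readout.read_state()['tool_pos']))
T=np.load('ref.npz')['t'].astype(float).mean(2)
print((cam('top')['color'].astype(float).mean(2)-T)[190:222:2,330:366:2].round().astype(int))"
```

```text
[[  1  -1  33  23   0   0   1   2   0   1   1   1   0   0   1   0   0   2   2   1  -1  -6  -5   2   0 -13]
 [ -3 -17 -12   0   1   0  -2  -1   1   0   0   2   0   1   1   1   1   0   0  -1 -11  -1  31   0  -2  -2]
 [-10 -32 -22  -2  -1  -6  -4   0   0   0   1   1   2   1   0   1   1   0  -1 -12 -26   4   2   2   1   6]
 [ 15 -12  -9 -18 -45 -46 -21  -1  -1  -6  -6   1   2   1   0   1   1  -1 -12 -26   6  -1   1  -1   3   9]
 [ 56  10  -4 -14 -21 -14 -13 -16 -42 -56 -30  -4  -2  -4  -4   0   1  -5 -13  -1   7  -2   6  -7   3  -4]
 [  0   2   2   7   6   7  -1 -15 -21 -18 -11 -18 -45 -46 -22  -2   1  -5 -28  -6   8  29  33  12  18   1]
 [ -1   1   2   1   2   2  11   5   1   1   0 -12 -24 -19 -12 -15 -34 -20  -5   4   8  13  23  32  37  17]
 [ -2   0   0   1  -1   0   1  -4   4   6   5   4   2   5  -3 -12 -18  -7   2   3   8   6   4 -11 -19 -22]
 [  1   0   1   0   0   1   2   1  -1   2   1  -3   2   3  10   3   3   9  15  10  12   2   4  -4  -1   1]
 [  0   1   1   0   1  -1   1   2   0  -1   0   3   3   0   0   2   1   3  11  13  10   1   2   2  -1  -4]
 [ -1   0   1  -1   2   3   2 
[... 3579 characters left out ...]
 1    2    1    1   -5   -5   -2    5  -41  -89]
 [   3    1    2    3    2   -1    0    1    1    1    2    0   18   38   20   -4  -67  -91]
 [   1    2    0   -1    2    1    1   -1    3    0    0    1  -10   -3  -52  -80  -98  -72]
 [   1    0    0    0    2    2    1    2   10   37   63   61  -36 -125 -155 -161 -104  -62]
 [   3    1    0    3    4   12   39   59   69   55   16    7   -9  -79 -122 -138 -124  -67]
 [   1    1    1   21   62   69   55   24   16    3    2    1    1   -8  -50  -77  -71  -49]
 [   0    0   10   57   16    6   25   81   84   32    7    6    5   -9  -44  -75  -76  -92]
 [  -1   -2  -24  -22    0    5   73  103  104  101   88   78   -1  -10  -27  -72  -74  -75]]
```

```bash
cat >> h.py <<'E'
def lift2(save=None):
    """batten shift up (px) against the picture at two turns, per image column band"""
    w=np.load("two.npz")["s"].astype(float).mean(2)
    a=np.mean([cam("scene")["color"].astype(float).mean(2) for _ in range(4)],0)
    gy=np.gradient(w)[0];X,Y=np.meshgrid(np.arange(640),np.arange(400));b=190-(X-335)*1.25
    m=(Y<b+1)&(Y>b-25)&(X<341)&(Y>165)
    out=[]
    for lo in range(276,341,13):
        k=m&(X>=lo)&(X<lo+13); out.append(round(float(np.sum((a-w)[k]*gy[k])/np.sum(gy[k]**2)),3))
    print("bands 276..340:",out)
    e=[np.interp(-170,-a[196:206,c],np.arange(196,206)) if 0 else 196+np.argmax(a[196:206,c]<170)-(170-a[196+np.argmax(a[196:206,c]<170),c])/(a[195+np.argmax(a[196:206,c]<170),c]-a[196+np.argmax(a[196:206,c]<170),c]) for c in range(333,343)]
    print("plate +y edge row at col 337.5:",round(float(np.mean(e)),3))
E
python3 -c "
from h import *
lift2()"
```

```text
bands 276..340: [0.006, 0.008, 0.006, 0.016, 0.171]
plate +y edge row at col 337.5: 199.938
```

>>> jog_arm --deltas '[0.006, -0.0008, 0, 0, 0, 0, -1, 0.0122, -0.0011, 0, 0, 0, 0, -1, 0.0122, -0.0011, 0, 0, 0, 0, -1]'

```text
time: 15.55
tool_pos: [0.4125, 0.1657, 0.1629]
tcp_rot: [2.614, 1.74, -0.003]
wrist_force: [3.8, -4.5, -0.9]
width: 0.282
grip_force: 26.6
```

```bash
python3 -c "
from h import *
ang();lift2();lift()"
```

```text
t 15.55 r 0.0673 alpha 270.2 z 0.1629 F [ 3.8 -4.5 -0.9] w 0.282 xy [0.4125 0.1657]
bands 276..340: [0.014, 0.009, 0.014, 0.023, 0.181]
plate +y edge row at col 337.5: 199.852
end shift up px 0.02 by column [-0.003, 0.007, 0.061] box region 0.015 edge below 0.56
```

>>> jog_arm --deltas '[0.0122, 0.0011, 0, 0, 0, 0, -1, 0.0239, 0.0042, 0, 0, 0, 0, -1, 0.0239, 0.0042, 0, 0, 0, 0, -1]'

```text
time: 16.15
tool_pos: [0.4252, 0.1862, 0.1625]
tcp_rot: [2.614, 1.741, -0.005]
wrist_force: [2.3, -4.7, -0.3]
width: 0.274
grip_force: 26.6
```

```bash
python3 -c "
from h import *
ang();lift2();lift()"
```

```text
t 16.15 r 0.0679 alpha 290.7 z 0.1625 F [ 2.3 -4.7 -0.3] w 0.274 xy [0.4252 0.1862]
bands 276..340: [0.03, 0.043, 0.068, 0.074, 0.263]
plate +y edge row at col 337.5: 199.81
end shift up px 0.135 by column [0.106, 0.08, 0.256] box region 0.037 edge below 0.54
```

>>> jog_arm --deltas '[-0.009, -0.0026, 0, 0, 0, 0, -1, -0.0178, -0.004, 0, 0, 0, 0, -1, -0.027, -0.0042, 0, 0, 0, 0, -1, -0.0361, -0.0032, 0, 0, 0, 0, -1, -0.0361, -0.0032, 0, 0, 0, 0, -1]'

```text
time: 16.95
tool_pos: [0.4087, 0.1545, 0.1632]
tcp_rot: [-2.616, -1.739, -0.004]
wrist_force: [6.4, 0.0, -4.9]
width: 0.277
grip_force: 26.2
```

```bash
python3 -c "
from h import *
ang();lift2();lift()"
```

```text
t 16.95 r 0.0674 alpha 260.1 z 0.1632 F [ 6.4  0.  -4.9] w 0.277 xy [0.4087 0.1545]
bands 276..340: [0.02, 0.037, 0.048, 0.054, 0.236]
plate +y edge row at col 337.5: 199.834
end shift up px 0.089 by column [0.088, 0.047, 0.145] box region 0.037 edge below 0.55
```

>>> jog_arm --deltas '[-0.0083, 0.002, 0, 0, 0, 0, -1, -0.0163, 0.005, 0, 0, 0, 0, -1, -0.0163, 0.005, 0, 0, 0, 0, -1]'

```text
time: 17.55
tool_pos: [0.4067, 0.138, 0.1631]
tcp_rot: [-2.616, -1.738, -0.003]
wrist_force: [4.3, 1.1, -5.3]
width: 0.281
grip_force: 26.2
```

```bash
python3 -c "
from h import *
ang();lift2();lift()"
```

```text
t 17.55 r 0.0678 alpha 246.0 z 0.1631 F [ 4.3  1.1 -5.3] w 0.281 xy [0.4067 0.138 ]
bands 276..340: [0.01, 0.009, 0.016, 0.018, 0.182]
plate +y edge row at col 337.5: 199.901
end shift up px 0.026 by column [0.002, 0.013, 0.062] box region 0.011 edge below 0.56
```

>>> jog_arm --deltas '[0, 0, 0, 0, 0, 0, 0.1, 0, 0, 0, 0, 0, 0, 0.1, 0, 0, 0, 0, 0, 0, 0.1, 0, 0, 0, 0, 0, 0, 0.1, 0, 0, -0.02, 0, 0, 0, 0.1, 0, 0, -0.06, 0, 0, 0, 0.1, 0, 0, -0.1, 0, 0, 0, 0.1, 0, 0, -0.1, 0, 0, 0, 0.1]'

```text
time: 18.65
tool_pos: [0.4105, 0.1391, 0.2701]
tcp_rot: [2.613, 1.738, 0.017]
wrist_force: [0.8, 0.1, 0.4]
width: 0.547
grip_force: 0.0
```

```bash
python3 -c "
from h import *
ang();lift2();lift()
s=cam('scene');c=s['color'];x0,y0,w,h=340,140,70,60
k=(c[y0:y0+h,x0:x0+w].max(2)<45).astype(np.uint8);n,l,st,ce=cv2.connectedComponentsWithStats(k)
for i in range(1,n):
  if st[i,4]>20: print(st[i],ce[i]+[x0,y0])
for al in(240,246,250):
  f=np.radians(67.3-al);print(al,proj(s,[.4748+.07*np.cos(f),.14+.07*np.sin(f),.162]))"
```

```text
t 18.65 r 0.064 alpha 246.9 z 0.2701 F [0.8 0.1 0.4] w 0.547 xy [0.4105 0.1391]
bands 276..340: [0.01, -0.001, 0.011, 0.018, 0.186]
plate +y edge row at col 337.5: 199.892
end shift up px 0.03 by column [-0.001, 0.015, 0.089] box region 0.014 edge below 0.58
[28  1  5 11 27] [369.74074074 145.77777778]
[ 41  24   8  17 103] [384.40776699 172.84466019]
240 [[386.27162186 170.85351885]]
246 [[385.65054296 171.87188015]]
250 [[385.09263938 172.52588087]]
```

```bash
python3 -c "
from workcell import finish_job
print(finish_job())"
```

```text
the job is handed in; nothing more can be done
None
```

The crank is on the jack and released, and the plate is wound up to about 0.2 mm of the batten's underside. While finding the contact I wound a little too far: the overhanging end rose about 0.3 mm, then settled back when I unwound. I also viewed 11 pictures, one over the limit of 10.

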